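# Slide a copper spacer blank along the rail into the corner stop of a drilling fixture

## Robot

A 6-joint arm with a two-finger parallel gripper is mounted at the origin on the work surface. World frame = base frame: x ahead of the robot, y to its left, z up, the work surface at z = 0. Lengths are in m, angles in rad, forces in N, time in s.
With the tool pointing down it reaches from about 0.4 to 0.825 m from the base axis. Payload 7 kg.
Tool frame: the origin (TCP) lies at the very end of the fingers, on their centre line; the grasp point (between the pads) lies 19 mm behind it (r.grasp_offset is the distance from the TCP to the grasp point, in m); z points along the fingers, x is the direction in which the jaws open and shut, and the axes are right-handed (so a half turn about z gives the same grasp; the last joint's range is limited). The gripper opens to 88 mm and grips with 3 to 60 N. Pads are 19 mm wide; open, the fingers measure 130 mm over their backs; the gripper's body (78 mm by 193 mm) begins 47 mm behind the grasp point.
Start: joints at [-1.008, 0.359, 0.012, 0, -1.224, -0.288], TCP at [0.183, -0.65, 0.227] pointing down, gripper open.
Joint ranges: [-3.07, 3.07], [-1.43, 2.12], [-1.02, 1.25], [-3.03, 1.67], [-3.05, -0], [-3.03, 3.03]. Speed limits (rad/s): [2.39, 2.39, 3.01, 3.14, 3.14, 3.14].

## Interface

Orientations are given as a rotation vector (axis times angle).
In Python, from station import r gives the robot as it stands.
- The arm moves only by the tool play_rows, never from a script. Its arguments are lists of equal length, an entry for each row: "translation": the shift along the tool's x, y, z in mm, a list of three; "rotation": the turn, a rotation vector about the tool's x, y, z in degrees, a list of three. A call has 1 to 20 rows; each row shifts and turns the pose as measured when the row begins, along the tool's axes as they then stand; what a row does not reach is not made up. A row lasts 1/10 s, in which the tool goes at most 50 mm and 8.59 degrees, less where a joint would pass 70% of its speed; a pose out of reach is approached as far as the arm can. A call is refused whole if a number of a shift passes 50 or a number of a turn 8.59, either way. A call with a gripper value outside its range is refused whole. "gripper" is the finger opening in mm, from 0 to 87.6, set as the call begins (left out, the last holds). The fingers move at their own pace and stop on an object; "newtons" is the grip in N (left out, the last holds). Time passes only in rows, so rows that do not move let the fingers close. It gives the time, the measured TCP pose, the force and the opening at its end, in the units of the state.
- r.get_state(): the state, without advancing time (a new reading comes with each control period).
- r.capture(name): name is "scene" or "top" or "wrist"; returns a dict with "image" (400x640x3 uint8, red, green, blue), "intrinsics" (3x3 intrinsics, pixels), "D" ([k1, k2, p1, p2, k3] as OpenCV has them; the pictures are not rectified), "rvec" (rotation vector, rad) and "tvec" (3), from world to camera coordinates, as OpenCV has them. Camera axes: x right, y down, z forward; pixel columns grow to the right and rows downward; lengths in m; the calibration is good to about 2 mm. A picture is of the moment at which its call begins. There is no depth.
- r.hand_in(): hands the job in, once; it reports no verdict.
The state is a dict: "time": time; "joints": joint angles; "qvel": joint speeds; "effort": joint torques, N m; "eef_pos": TCP position; "ee_rot": TCP orientation; "contact_force": force on the tool from outside, world axes, zero at the start; "moment": the same for the moment, N m; "grip_width": finger opening in m.
Only numpy, scipy, OpenCV 4.12 (cv2) and the standard library are available. Lean on these libraries where they do the work, as an engineer would, in place of code of your own. Each camera call takes 0.05 s, during which the arm holds its last target. There are 200 camera calls.

## Task

Load the copper blank into the drilling fixture with your fingertip: push it back flat against the steel rail where it lies, then slide it along the rail, keeping it against the rail, into the pocket of the corner stop until it sits fully home, snug against both rail and end stop. Do not grip, lift, tip or force it, and take your hand away when it is home. Leave the aluminium and green blanks and everything else where they are.

Things in the scene. Friction and masses are not known exactly. Their poses are not given: they have to be found in the camera images.
- copper_blank: the blank to load: a bright copper block, 24 mm (its x) by 44 mm (its y) by 12 mm high, about 0.11 kg, loose, lying flat on the fixture plate in front of the rail; origin at the centre of its underside. It slides with ordinary metal friction (about 0.6)
- aluminium_blank: a bare aluminium block of the same size beside it on the plate, loose; leave it; origin at the centre of its underside
- green_blank: a green glass-epoxy block of the same size beside it on the plate, loose; leave it; origin at the centre of its underside
- jig: the drilling fixture, fixed: an aluminium tool plate 220 mm (x) by 380 mm (y) by 12 mm thick, origin at the centre of its underside, so its top is 12 mm above the table. Its +x points away from the robot across the rail, +y along the rail to the corner stop. The three blanks start near its x = -45 mm, in any order, about 75 mm apart along y, turned up to 0.4 rad
- rail_face (a point): middle of the foot of the rail's working face, at the plate's top (fixture x = 60 mm, y = 0); axes as the fixture. The steel rail is fixed on the plate, 12 mm wide, 16 mm high, from y = -185 to 185 mm; this face looks to -x, towards the robot
- corner_stop: dark steel corner stop, fixed on the rail at a setting that differs from run to run; axes as the fixture. Origin at the inside corner (rail face, stop face, plate top). End stop 16 mm high at y = 0 to 22, x = -37 to 0 mm. Behind the rail (x = 14 to 105 mm) stands its toggle clamp, swung open, red handle, up to 66 mm above the plate; it is not used
- pocket_mouth (a point): middle of the pocket's open end, at the plate's top, 32 mm before the stop's face; axes as the fixture. The pocket lies between the rail and a keeper bar (9 mm high, 10 mm wide, parallel to the rail, with a rounded nose of 5 mm radius): 27 mm wide, 32 mm deep, open towards -y and above. A blank that is home stands 12 mm out of it
- home (a point): the point where the centre of the copper blank's underside lies when it is fully home (x = -12, y = -22 mm from the corner, at the plate's top); axes as the fixture, to which the seated blank's x and y are parallel
- breaker: white two-pole circuit breaker standing beside the fixture, 78 by 36 by 85 mm high, loose; leave it; origin at the centre of its underside
- pulley: aluminium toothed belt pulley lying beside the fixture, 76 mm across and 44 mm high, loose; leave it; origin at the centre of its underside
- throttle_grip: black and orange handlebar grip lying beside the fixture, 155 by 46 by 43 mm high, loose; leave it; origin under its middle
- power_connector: grey two-pole power connector lying beside the fixture, 85 by 36 by 17 mm high, loose; leave it; origin under its middle
Not all that is in view belongs to the job. Leave any blue or purple look-alike of the copper_blank alone.

How it is judged:
By the outcome, as a careful person would: the job done as asked, in the order asked, and still so for the second after the job is handed in, with the robot touching nothing.
It also fails if it takes over 48 s, if anything falls off the work surface, if the arm or the gripper's body presses on something with over 40 N, if the wrist force passes 120 N, or if a joint passes its speed limit or range.

## Working session

There is one attempt and no reset: what is moved stays moved. The work goes in short steps, Python scripts to look and compute and a tool call to move; the robot and the scene stay as the last step left them, time stands still between calls to the robot, and variables do not carry over. Pictures are saved under pics/ and viewed, about 8 in all and at most 12, crops included, and the job is handed in when it is done.

Besides the shell and the picture viewer there is one more tool, called after "Request:" as a command line: name --argument value ..., lists and objects as JSON in quotes. play_rows: Moves the arm, as the interface text tells. Its arguments: {"type":"object","properties":{"translation":{"type":"array","items":{"type":"array","items":{"type":"number"}}},"rotation":{"type":"array","items":{"type":"array","items":{"type":"number"}}},"gripper":{"type":"number"},"newtons":{"type":"number"}},"required":["translation","rotation"]}

```bash
mkdir -p pics; ls; cat > h.py <<'E'
import numpy as np, cv2
from station import r
def cap(n,f):
    c=r.capture(n); cv2.imwrite(f'pics/{f}.png',cv2.cvtColor(c['image'],cv2.COLOR_RGB2BGR)); np.savez(f'pics/{f}.npz',**{k:np.array(c[k]) for k in('image','intrinsics','D','rvec','tvec')}); return c
def load(f): return np.load(f'pics/{f}.npz')
def ray(c,px,z):
    p=cv2.undistortPoints(np.array(px,float).reshape(-1,1,2),c['intrinsics'],c['D']).reshape(-1,2)
    R=cv2.Rodrigues(c['rvec'])[0]; o=-R.T@c['tvec'].ravel()
    d=np.c_[p,np.ones(len(p))]@R
    return o+d*((z-o[2])/d[:,2])[:,None]
def proj(c,P): return cv2.projectPoints(np.array(P,float).reshape(-1,1,3),c['rvec'],c['tvec'],c['intrinsics'],c['D'])[0].reshape(-1,2)
E
python3 - <<'E'
from h import *
cap('top','top1');cap('scene','scene1')
s=r.get_state();print(s)
a=cv2.imread('pics/top1.png');print(a.shape)
E
```

```text
pics
{'time': 0.1, 'joints': array([-1.00791661e+00,  3.59279408e-01,  1.11572354e-02, -3.05474632e-04,
       -1.22409657e+00, -2.88112866e-01]), 'qvel': array([-3.68897152e-05, -4.26378653e-04,  3.60661828e-03,  3.58979031e-03,
        8.84832872e-04, -3.01017566e-04]), 'effort': array([-2.32154953e-04, -5.84166241e+01,  2.93752742e+01,  7.01554790e+00,
        1.02176439e-02, -8.39091194e-05]), 'eef_pos': array([ 0.18300662, -0.64926651,  0.22574306]), 'ee_rot': array([-1.89566789e+00, -2.50366103e+00, -1.20868423e-03]), 'contact_force': array([-0.15259384,  0.84139633,  0.08079375]), 'moment': array([0.03741395, 0.02370426, 0.01419633]), 'grip_width': 0.08752340198409625}
(400, 640, 3)
```

View pics/top1.png

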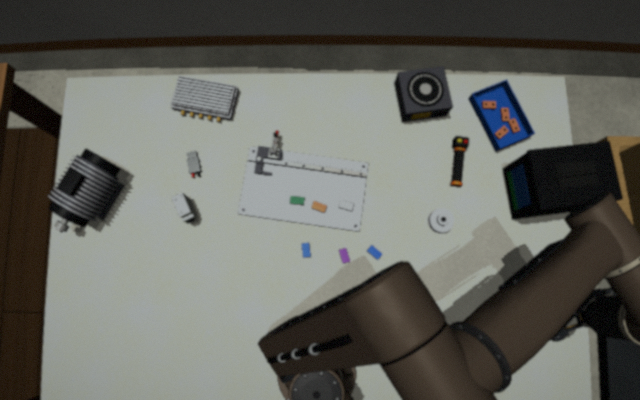

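View pics/scene1.png

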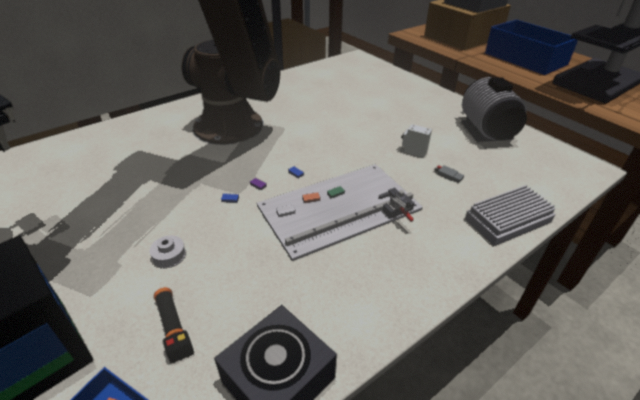

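The top view shows the plate with its corners near (250,148), (369,162), (360,231) and (238,213), and the stop near (262,165). There is a green blank at (297,201), an orange-copper one at (319,207), an aluminium one at (346,206), and blue and purple decoys at (306,250), (344,255) and (374,252), off the plate. The copper one at (319,207) fits the description. I'll confirm it in a crop.

```bash
python3 - <<'E'
import cv2
a=cv2.imread('pics/top1.png')[140:240,232:376]
cv2.imwrite('pics/c1.png',cv2.resize(a,None,fx=5.5,fy=5.5,interpolation=cv2.INTER_CUBIC))
a=cv2.imread('pics/scene1.png')[160:256,250:426]
cv2.imwrite('pics/c2.png',cv2.resize(a,None,fx=4.5,fy=4.5,interpolation=cv2.INTER_CUBIC))
E
```

```text
(no output)
```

View pics/c1.png

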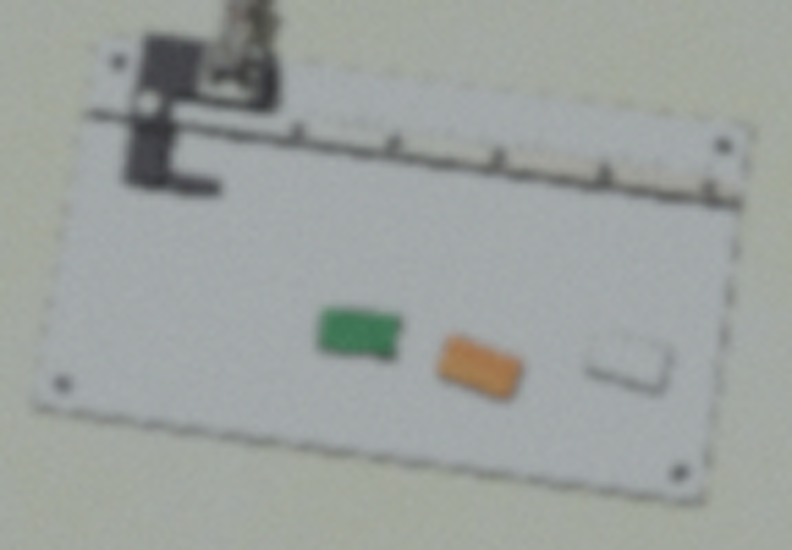

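The crop confirms it. Copper is the middle blank, at crop (480,367), with green on the stop side at (360,332) and aluminium on the far side at (630,362). The stop is at crop (150,150).

```bash
cat >> h.py <<'E'
def fit(model,pts):
    m=np.array(model,float);p=np.array(pts,float)[:,:2]
    mc,pc=m-m.mean(0),p-p.mean(0)
    t=np.arctan2((mc[:,0]*pc[:,1]-mc[:,1]*pc[:,0]).sum(),(mc*pc).sum())
    R=np.array([[np.cos(t),-np.sin(t)],[np.sin(t),np.cos(t)]]); o=p.mean(0)-R@m.mean(0)
    return o,t,R,p-(m@R.T+o)
E
python3 - <<'E'
from h import *
c=load('top1')
f=lambda P:(np.array(P,float)+.5)/5.5-.5+np.array([232,140])
P=ray(c,f([(97,38),(752,122),(705,502),(33,405)]),.012)
o,t,R,e=fit([(.11,.19),(.11,-.19),(-.11,-.19),(-.11,.19)],P)
print(o,t,np.degrees(t));print(e*1e3)
tofix=lambda P:((np.array(P)[:,:2]-o)@R*1e3).round(1)
print('copper',tofix(ray(c,f([(455,335),(524,360),(508,402),(438,374)]),.024)))
print('green',tofix(ray(c,f([(325,307),(402,315),(394,358),(317,350)]),.024)))
print('alu',tofix(ray(c,f([(606,330),(672,345),(662,394),(588,375)]),.024)))
print('stop face/keeper tip',tofix(ray(c,f([(172,185),(168,150),(221,187)]),.028)))
cc=load('scene1')
for i,(n,P) in enumerate([(n,p) for n,p in [('home',0)]]):pass
s=r.get_state(); from scipy.spatial.transform import Rotation as Ro
print(Ro.from_rotvec(s['ee_rot']).as_matrix().round(3), s['eef_pos'])
E
```

```text
[0.5611722  0.03675245] -0.14062113204619356 -8.05699737659874
[[-2.05667183 -0.06331205]
 [ 0.48503304 -0.02018908]
 [-0.310194    0.00390965]
 [ 1.88183279  0.07959147]]
copper [[-38.  -39.2]
 [-46.7 -79.3]
 [-71.4 -73.6]
 [-61.2 -32.9]]
green [[-32.3  35. ]
 [-30.9  -8.3]
 [-55.6  -7.3]
 [-57.1  35.8]]
alu [[ -23.5 -122.4]
 [ -26.9 -160. ]
 [ -55.1 -157.9]
 [ -50.2 -115.7]]
stop face/keeper tip [[ 24.3 130.4]
 [ 44.  135.9]
 [ 26.9 102.9]]
[[-0.271  0.963 -0.001]
 [ 0.963  0.271  0.001]
 [ 0.001 -0.    -1.   ]] [ 0.18300662 -0.64926651  0.22574306]
```

View pics/c2.png

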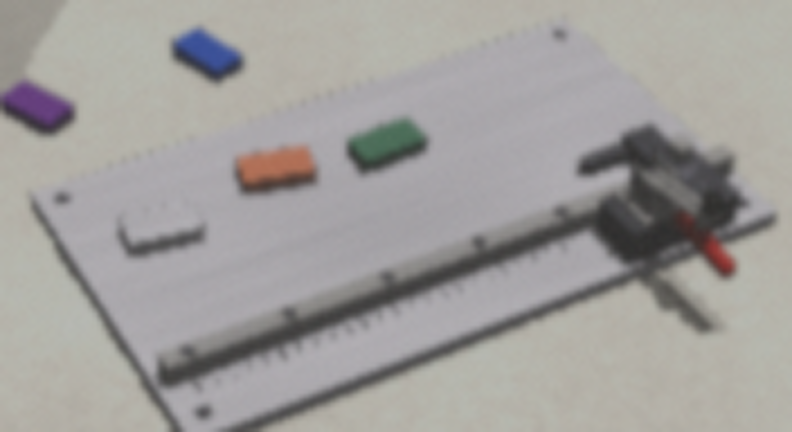

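The stop face is at about y=134 in fixture coordinates, and copper is at about (-54,-56), turned -12°. Next I'll move above the fixture with the fingers closed and look with the wrist camera.

Request:
play_rows --translation '[[27,24,0],[27,24,0],[27,24,0],[27,24,0],[27,24,0],[27,24,0],[27,24,0],[27,24,0],[27,24,0],[27,24,0],[27,24,0],[27,24,0],[27,24,0],[27,24,0],[27,24,0],[27,24,0],[27,24,0],[27,24,0],[27,24,0],[27,24,0]]' --rotation '[[0,0,0],[0,0,0],[0,0,0],[0,0,0],[0,0,0],[0,0,0],[0,0,0],[0,0,0],[0,0,0],[0,0,0],[0,0,0],[0,0,0],[0,0,0],[0,0,0],[0,0,0],[0,0,0],[0,0,0],[0,0,0],[0,0,0],[0,0,0]]' --gripper 0 --newtons 20

```text
time: 2.1
eef_pos: [0.5044, 0.0251, 0.2221]
ee_rot: [-1.898, -2.489, -0.006]
contact_force: [1.1, -0.9, -0.2]
grip_width: 0.0004
```

Request:
play_rows --translation '[[0,0,0],[0,0,0],[0,0,0],[0,0,0]]' --rotation '[[0,0,8],[0,0,8],[0,0,8],[0,0,0]]'

```text
time: 2.5
eef_pos: [0.5055, 0.03, 0.2201]
ee_rot: [-2.382, -2.029, 0.003]
contact_force: [0.6, -0.1, 0.6]
grip_width: 0.0004
```

```bash
python3 - <<'E'
from h import *
c=cap('wrist','w1')
a=cv2.imread('pics/w1.png');cv2.imwrite('pics/w1b.png',cv2.resize(a,(800,500),interpolation=cv2.INTER_CUBIC))
from scipy.spatial.transform import Rotation as Ro
s=r.get_state();print(s['time'],s['eef_pos'],Ro.from_rotvec(s['ee_rot']).as_matrix().round(3),s['contact_force'],s['grip_width'])
E
```

```text
2.55 [0.50544885 0.02989208 0.22012302] [[ 0.155  0.988 -0.01 ]
 [ 0.988 -0.155  0.009]
 [ 0.007 -0.011 -1.   ]] [-0.1743375   0.02698071  0.1578339 ] 0.0003876814813369464
```

View pics/w1b.png

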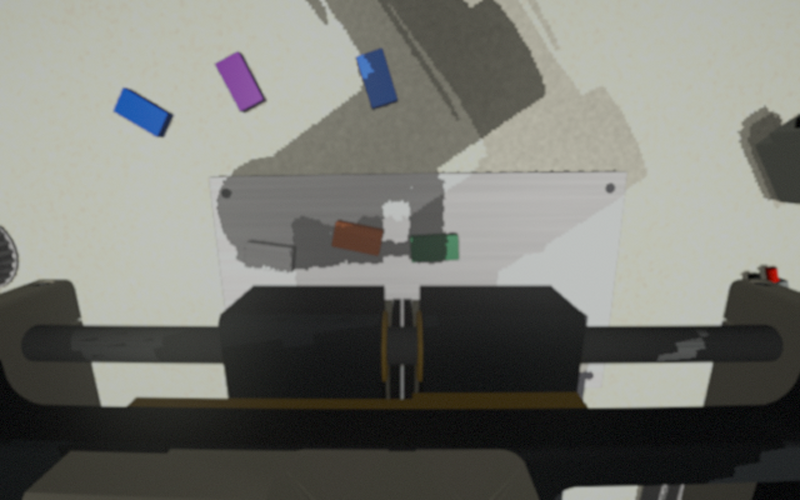

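The wrist view shows copper at (357,238), aluminium at (270,253) and green at (435,247), but the fingers hide the rail. I'll move ahead so the rail and stop come into view.

Request:
play_rows --translation '[[0,30,-8],[0,30,-8],[0,30,-8],[0,30,-8],[0,30,-8],[0,0,0],[0,0,0]]' --rotation '[[0,0,0],[0,0,0],[0,0,0],[0,0,0],[0,0,0],[0,0,0],[0,0,0]]'

```text
time: 3.25
eef_pos: [0.6577, 0.0051, 0.2581]
ee_rot: [-2.344, -2.069, 0.005]
contact_force: [-0.7, 0.5, -0.1]
grip_width: 0.0009
```

```bash
python3 - <<'E'
from h import *
c=cap('wrist','w2')
a=cv2.imread('pics/w2.png');cv2.imwrite('pics/w2b.png',cv2.resize(a,(800,500),interpolation=cv2.INTER_CUBIC))
s=r.get_state();print(s['time'],s['eef_pos'])
E
```

```text
3.3 [0.65754356 0.00510947 0.25797631]
```

View pics/w2b.png

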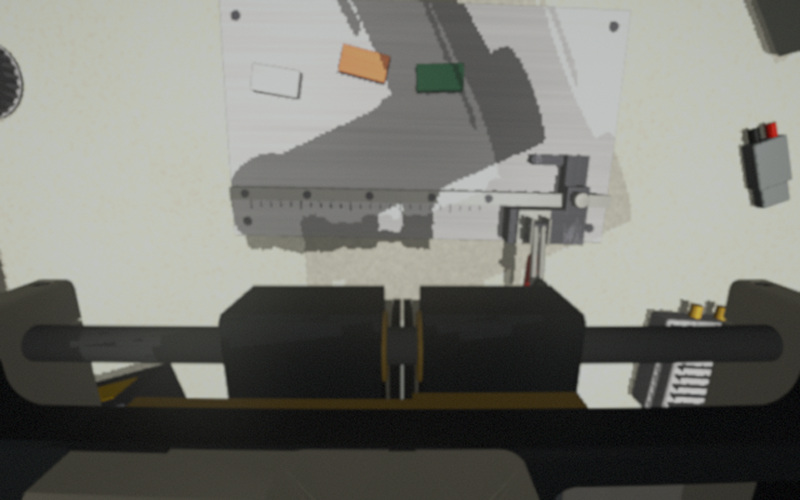

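Good view: the whole fixture, the rail, the stop (571,200) and copper (364,63) are visible. I'll take one enlarged crop to read exact points.

```bash
python3 - <<'E'
import cv2
a=cv2.imread('pics/w2.png')
b=a[0:200,172:512]; 
b=cv2.resize(b,None,fx=2.35,fy=2.35,interpolation=cv2.INTER_CUBIC)
cv2.imwrite('pics/w2c.png',b)
E
```

```text
(no output)
```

View pics/w2c.png

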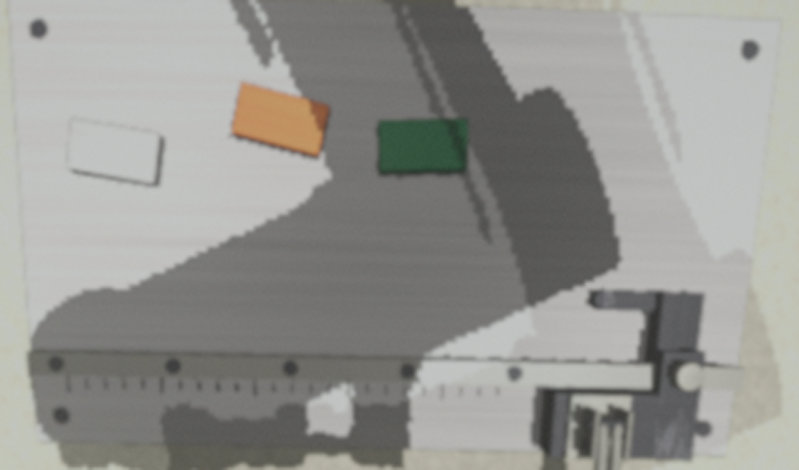

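```bash
python3 - <<'E'
from h import *
c=load('w2')
f=lambda P:(np.array(P,float)+.5)/2.35-.5+np.array([172,0])
m=[(.06,-.185),(.072,-.185),(.06,.10)]
A=ray(c,f([(780,20),(37,443),(727,455)]),.012)
B=ray(c,f([(30,350),(31,377)]),.028)
o,t,R,e=fit([(-.11,.19),(.11,-.19),(.11,.19),(.06,-.185),(.072,-.185)],np.r_[A,B])
print(o,t,np.degrees(t));print((e@R*1e3).round(1))
tf=lambda P:((np.array(P)[:,:2]-o)@R*1e3).round(1)
print('rail edge',tf(ray(c,f([(150,351),(300,354),(450,358),(620,362)]),.028)))
print('screws',tf(ray(c,f([(38,29),(750,49),(61,414),(704,428)]),.012)))
print('copper',tf(ray(c,f([(243,82),(330,104),(319,152),(232,132)]),.024)))
print('green',tf(ray(c,f([(377,121),(467,118),(467,170),(378,171)]),.024)))
print('alu',tf(ray(c,f([(70,118),(162,134),(157,184),(67,169)]),.024)))
print('stop top',tf(ray(c,f([(657,293),(703,295),(657,358)]),.028)),'foot',tf(ray(c,f([(642,335)]),.012)),'keeper tip',tf(ray(c,f([(589,298)]),.021)))
R0=cv2.Rodrigues(c['rvec'])[0];print('cam',-R0.T@c['tvec'].ravel())
E
```

```text
[0.56273823 0.03869487] -0.14526215336525192 -8.322908310811023
[[ 1.4 -2.1]
 [-0.2  0.1]
 [-0.6 -1. ]
 [-1.2  1.8]
 [ 0.5  1.2]]
rail edge [[  58.4 -121.9]
 [  58.6  -45.7]
 [  59.    30.7]
 [  59.1  118.2]]
screws [[ -95.3 -175.2]
 [ -94.8  174.4]
 [  93.7 -175.6]
 [  94.7  174.1]]
copper [[-69.3 -73.8]
 [-60.2 -32.2]
 [-38.5 -37.2]
 [-46.8 -79.3]]
green [[-53.1  -9.4]
 [-55.5  33.9]
 [-31.8  35.1]
 [-30.3  -8.3]]
alu [[ -52.1 -157.6]
 [ -45.4 -113.2]
 [ -22.4 -116.4]
 [ -28.8 -160.3]]
stop top [[ 24.3 133.6]
 [ 24.6 157.2]
 [ 56.6 137.2]] foot [[ 45.7 134.3]] keeper tip [[ 27.6 101.4]]
cam [0.59325306 0.01129654 0.41638804]
```

Request:
play_rows --translation '[[0,0,0],[-5,-26,0],[-5,-26,0],[-5,-26,0],[-5,-26,0],[-5,-26,0],[-5,-26,0],[-5,-26,0],[-4,-22,0],[0,0,0],[0,0,0],[0,0,0]]' --rotation '[[0,0,1.3],[0,0,0],[0,0,0],[0,0,0],[0,0,0],[0,0,0],[0,0,0],[0,0,0],[0,0,0],[-8,0,0],[0,0,0],[0,0,0]]'

```text
time: 4.5
eef_pos: [0.4293, -0.0063, 0.258]
ee_rot: [2.303, 1.994, 0.141]
contact_force: [-0.3, 0.9, -0.5]
grip_width: 0.0007
```

```bash
cat >> h.py <<'E'
from scipy.spatial.transform import Rotation as Ro
O=np.array([.5621,.0382,.012]);T=np.radians(-8.45)
F=np.array([[np.cos(T),-np.sin(T),0],[np.sin(T),np.cos(T),0],[0,0,1]])
D=Ro.from_euler('x',-8,degrees=True).as_matrix()  # desired tool = F @ base @ D
B=np.array([[0,1,0],[1,0,0],[0,0,-1.]])
def go(*targets):
    s=r.get_state();M=Ro.from_rotvec(s['ee_rot']).as_matrix()
    p=(s['eef_pos']-O)@F*1e3
    print('t %.2f'%s['time'],'fix',p.round(1),'F',(s['contact_force']@F).round(1),'rotfix',np.degrees(Ro.from_matrix(M.T@F@B@D).as_rotvec()).round(2))
    for g in targets:
        g=np.array(g,float);print(g,'tool mm',(M.T@F@(g-p)).round(1));p=g
E
python3 - <<'E'
from h import *
go((-105,-57,30),(-105,-57,5),(-80,-57,5))
E
```

```text
t 4.50 fix [-124.8  -63.5  246. ] F [-0.4  0.8 -0.5] rotfix [-0.54 -0.57  0.17]
[-105.  -57.   30.] tool mm [  4.4  -8.4 216.8]
[-105.  -57.    5.] tool mm [-0.2 -3.2 24.8]
[-80. -57.   5.] tool mm [-0.1 24.8  3.2]
```

Request:
play_rows --translation '[[0.4,-0.8,22],[0.4,-0.8,22],[0.4,-0.8,22],[0.4,-0.8,22],[0.4,-0.8,22],[0.4,-0.8,22],[0.4,-0.8,22],[0.4,-0.8,22],[0.4,-0.8,22],[0.4,-0.8,18],[0,0,0],[0,0,0]]' --rotation '[[-0.5,-0.6,0.2],[0,0,0],[0,0,0],[0,0,0],[0,0,0],[0,0,0],[0,0,0],[0,0,0],[0,0,0],[0,0,0],[0,0,0],[0,0,0]]'

```text
time: 5.7
eef_pos: [0.4598, -0.0021, 0.04]
ee_rot: [2.3, 1.977, 0.15]
contact_force: [-0.1, -0.3, 0.2]
grip_width: 0.0005
```

```bash
python3 - <<'E'
from h import *
go((-105,-57,5),(-80,-57,5))
E
```

```text
t 5.70 fix [-95.3 -54.9  28. ] F [-0.  -0.3  0.2] rotfix [ 0.28 -0.34 -0.22]
[-105.  -57.    5.] tool mm [ -2.3 -12.9  21.4]
[-80. -57.   5.] tool mm [ 0.1 24.7  3.6]
```

Request:
play_rows --translation '[[-1,-7,5],[-1,-6,5],[0,0,5],[0,0,4],[0,0,2],[0,0,0],[0,0,0]]' --rotation '[[0.3,-0.3,-0.2],[0,0,0],[0,0,0],[0,0,0],[0,0,0],[0,0,0],[0,0,0]]'

```text
time: 6.4
eef_pos: [0.4508, -0.0015, 0.0187]
ee_rot: [2.296, 1.98, 0.146]
contact_force: [0.1, 0.3, 0.6]
grip_width: 0.0006
```

```bash
python3 - <<'E'
from h import *
go((-80,-57,5),(25,-57,5))
E
```

```text
t 6.40 fix [-104.2  -55.6    6.7] F [0.  0.3 0.6] rotfix [ 0.23 -0.2  -0.01]
[-80. -57.   5.] tool mm [-1.4 23.7  5.1]
[ 25. -57.   5.] tool mm [ -0.  103.9  15. ]
```

Request:
play_rows --translation '[[-0.5,6,1.3],[-0.5,6,1.3],[-0.4,6,1.3],[0,6,1.2],[0,6,0.9],[0,6,0.8],[0,6,0.8],[0,6,0.9],[0,6,0.8],[0,6,0.9],[0,6,0.8],[0,6,0.9],[0,6,0.8],[0,6,0.9],[0,6,0.8]]' --rotation '[[0,0,0],[0,0,0],[0,0,0],[0,0,0],[0,0,0],[0,0,0],[0,0,0],[0,0,0],[0,0,0],[0,0,0],[0,0,0],[0,0,0],[0,0,0],[0,0,0],[0,0,0]]'

```text
time: 7.9
eef_pos: [0.5477, -0.0182, 0.0169]
ee_rot: [2.297, 1.98, 0.143]
contact_force: [-2.1, -0.5, 0.9]
grip_width: 0.0004
```

```bash
python3 - <<'E'
from h import *
go((15,-57,5),(26,-57,5))
c=cap('top','t2')
a=cv2.imread('pics/t2.png');hsv=cv2.cvtColor(a,cv2.COLOR_BGR2HSV)
m=cv2.inRange(hsv,(5,110,90),(18,255,255))[140:240,232:376]
n,l,st,ce=cv2.connectedComponentsWithStats(m)
for i in range(1,n):
    if st[i,4]>10: print(st[i],ce[i]+[232,140])
P=proj(c,[O+F@np.array(q)/1e3 for q in [(15,-57,12)]]);print(P)
E
```

```text
t 7.90 fix [ -5.9 -57.9   4.9] F [-2.  -0.8  0.9] rotfix [ 0.12 -0.13 -0.03]
[ 15. -57.   5.] tool mm [ 0.9 20.7  2.9]
[ 26. -57.   5.] tool mm [ 0.  10.9  1.6]
[[321.95674601 184.39951142]]
```

Request:
play_rows --translation '[[0.2,6,0.9],[0.2,6,0.8],[0.2,6,0.9],[0,3,0.4],[0,2,0.3],[0,2,0.3],[0,1,0.1],[0,1,0.1],[0,1,0.2]]' --rotation '[[0,0,0],[0,0,0],[0,0,0],[0,0,0],[0,0,0],[0,0,0],[0,0,0],[0,0,0],[0,0,0]]'

```text
time: 8.85
eef_pos: [0.5792, -0.022, 0.0168]
ee_rot: [2.296, 1.98, 0.144]
contact_force: [-1.6, 0.9, 1.1]
grip_width: 0.0005
```

```bash
python3 - <<'E'
from h import *
go((26,-57,5))
E
```

```text
t 8.85 fix [ 25.8 -57.    4.8] F [-1.7  0.7  1.1] rotfix [ 0.15 -0.14 -0.03]
[ 26. -57.   5.] tool mm [ 0.   0.2 -0.2]
```

Request:
play_rows --translation '[[0,1,0.1],[0,1,0.2],[0,1,0.1]]' --rotation '[[0,0,0],[0,0,0],[0,0,0]]'

```text
time: 9.15
eef_pos: [0.5797, -0.0224, 0.0165]
ee_rot: [2.299, 1.981, 0.139]
contact_force: [-7.5, 5.2, 6.2]
grip_width: 0.0003
```

```bash
python3 - <<'E'
from h import *
go((26,-57,5))
E
```

```text
t 9.15 fix [ 26.3 -57.3   4.5] F [-8.1  4.   6.2] rotfix [-0.06 -0.09 -0.04]
[ 26. -57.   5.] tool mm [ 0.3 -0.2 -0.6]
```

Copper is against the rail: contact at 8 N with x≈26. Next I'll back off, lift, and go to its trailing end.

Request:
play_rows --translation '[[0,-6,-0.9],[0,-6,-0.9],[0,-3,-20],[0,0,-20],[-20,5,0],[-20,11,1],[-17,11,1],[0,5,0],[0,0,0],[0,0,0]]' --rotation '[[0,0,0],[0,0,0],[0,0,0],[0,0,0],[0,0,0],[0,0,0],[0,0,0],[0,0,0],[0,0,0],[0,0,0]]'

```text
time: 10.15
eef_pos: [0.5817, -0.0807, 0.0611]
ee_rot: [2.294, 1.981, 0.147]
contact_force: [-0.1, -0.4, -1.2]
grip_width: 0.0004
```

```bash
python3 - <<'E'
from h import *
go((45,-114,40),(45,-114,5),(45,-99,5))
c=cap('top','t3')
a=cv2.imread('pics/t3.png')
hsv=cv2.cvtColor(a,cv2.COLOR_BGR2HSV)
m=cv2.inRange(hsv,(5,90,60),(18,255,255))[140:240,232:376]
n,l,st,ce=cv2.connectedComponentsWithStats(m)
for i in range(1,n):
    if st[i,4]>10: print(st[i],((ray(c,[ce[i]+[232,140]],.024)-O)@F*1e3).round(1))
c=cap('scene','s3')
x0,y0=250,160
cv2.imwrite('pics/s3c.png',cv2.resize(c['image'][150:256,240:436,::-1],None,fx=4,fy=4,interpolation=cv2.INTER_CUBIC))
hsv=cv2.cvtColor(c['image'],cv2.COLOR_RGB2HSV)
m=cv2.inRange(hsv,(5,90,60),(18,255,255))[160:256,250:426]
n,l,st,ce=cv2.connectedComponentsWithStats(m)
for i in range(1,n):
    if st[i,4]>10: print(st[i],((ray(c,[ce[i]+[250,160]],.022)-O)@F*1e3).round(1))
E
```

```text
t 10.15 fix [  36.9 -114.8   49.1] F [-0.  -0.5 -1.2] rotfix [ 0.26 -0.19  0.07]
[  45. -114.   40.] tool mm [ 0.7  6.7 10.1]
[  45. -114.    5.] tool mm [-0.1 -5.  34.6]
[ 45. -99.   5.] tool mm [15.  0.  0.]
[72 54 17  9 65] [[ 41.4 -53.3  10. ]]
```

View pics/s3c.png

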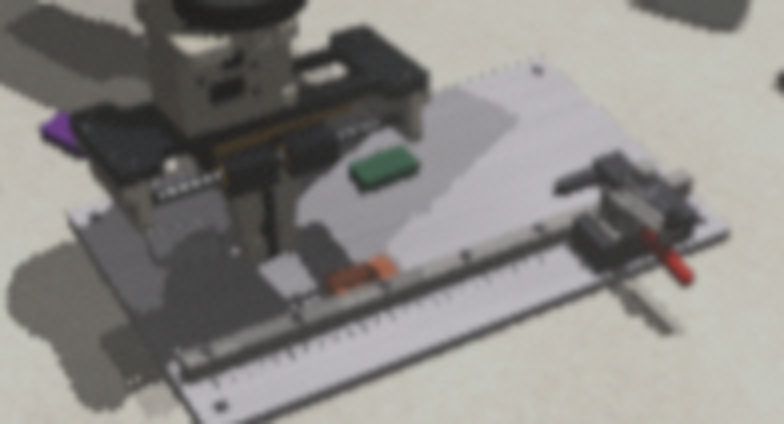

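Copper lies flat against the rail at crop (360,275), with its centre near y=-54. The other blanks are where they were. Lowering behind its trailing end.

Request:
play_rows --translation '[[0.2,4,10],[0.2,2,10],[0,0,10],[0,-2,7],[0,-1,4],[0,0,0],[0,0,0]]' --rotation '[[0.3,-0.2,0.1],[0,0,0],[0,0,0],[0,0,0],[0,0,0],[0,0,0],[0,0,0]]'

```text
time: 10.95
eef_pos: [0.5896, -0.08, 0.0154]
ee_rot: [2.296, 1.985, 0.133]
contact_force: [-0.6, -0.6, 0.6]
grip_width: 0.0004
```

```bash
python3 - <<'E'
from h import *
go((45,-114,5),(46,-20,5))
E
```

```text
t 10.95 fix [  44.6 -112.9    3.4] F [-0.5 -0.7  0.6] rotfix [-0.25  0.08  0.13]
[  45. -114.    5.] tool mm [-1.1  0.6 -1.5]
[ 46. -20.   5.] tool mm [94.   1.2  0. ]
```

Request:
play_rows --translation '[[5,0.1,-0.6],[4,0.1,-0.5],[3,0.1,-0.3],[3,0.1,0],[4,0.1,0],[5,0.1,0],[5,0.1,0],[5,0.1,0],[5,0.1,0],[5,0.1,0]]' --rotation '[[-0.2,0.1,0.1],[0,0,0],[0,0,0],[0,0,0],[0,0,0],[0,0,0],[0,0,0],[0,0,0],[0,0,0],[0,0,0]]'

```text
time: 11.95
eef_pos: [0.5974, -0.0335, 0.0186]
ee_rot: [2.297, 1.98, 0.14]
contact_force: [-0.9, -1.6, 0.5]
grip_width: 0.0007
```

```bash
python3 - <<'E'
from h import *
go((46,-20,5),(46,60,5))
E
```

```text
t 11.95 fix [ 45.4 -65.7   6.6] F [-0.6 -1.8  0.5] rotfix [ 0.03 -0.03 -0.01]
[ 46. -20.   5.] tool mm [45.7  0.4  1.7]
[46. 60.  5.] tool mm [80. -0.  0.]
```

Request:
play_rows --translation '[[5,0.1,0.3],[5,0.1,0.3],[5,0.1,0.2],[5,0.1,0.2],[5,0.1,0],[5,0.1,0],[5,0.1,0],[5,0.1,0],[5,0.1,0],[5,0.1,0],[5,0.1,0],[5,0.1,0],[5,0.1,0],[4,0.1,0],[2,0,0]]' --rotation '[[0,0,0],[0,0,0],[0,0,0],[0,0,0],[0,0,0],[0,0,0],[0,0,0],[0,0,0],[0,0,0],[0,0,0],[0,0,0],[0,0,0],[0,0,0],[0,0,0],[0,0,0]]'

```text
time: 13.45
eef_pos: [0.6089, 0.0415, 0.0179]
ee_rot: [2.297, 1.98, 0.135]
contact_force: [-1.3, -3.8, 3.5]
grip_width: 0.0005
```

```bash
python3 - <<'E'
from h import *
go((46,20,5),(46,70,5))
c=cap('scene','s4')
cv2.imwrite('pics/s4c.png',cv2.resize(c['image'][150:256,280:436,::-1],None,fx=5,fy=5,interpolation=cv2.INTER_CUBIC))
E
```

```text
t 13.45 fix [45.8 10.2  5.9] F [-0.7 -3.9  3.5] rotfix [-0.1   0.11 -0.03]
[46. 20.  5.] tool mm [9.8 0.  0.9]
[46. 70.  5.] tool mm [50.  -0.  -0.1]
```

View pics/s4c.png

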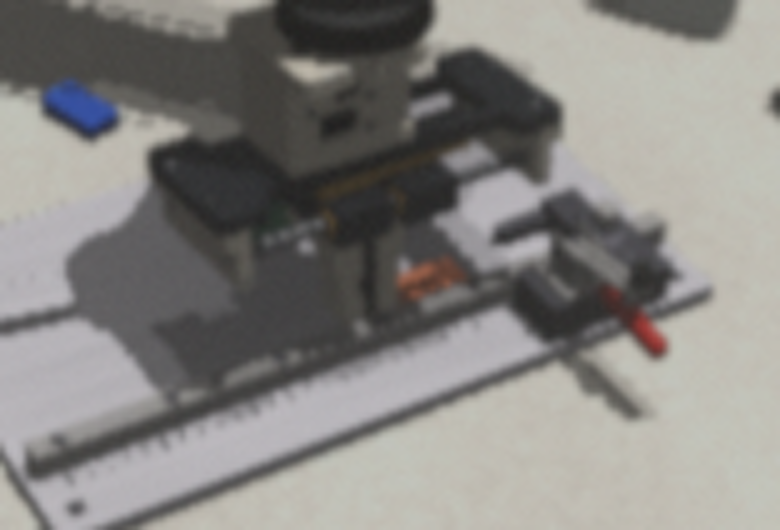

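Copper is against the rail at (430,278), just before the mouth, with the fingertip at its end. On into the pocket, slower.

Request:
play_rows --translation '[[5,0.1,0.2],[5,0.1,0.1],[4,0.1,0],[4,0.1,0],[4,0.1,0],[4,0.1,0],[4,0.1,0],[4,0.1,0],[4,0,0]]' --rotation '[[-0.1,0.1,0],[0,0,0],[0,0,0],[0,0,0],[0,0,0],[0,0,0],[0,0,0],[0,0,0],[0,0,0]]'

```text
time: 14.4
eef_pos: [0.6149, 0.0809, 0.0175]
ee_rot: [2.298, 1.979, 0.135]
contact_force: [-1.3, -4.7, 4.3]
grip_width: 0.0006
```

```bash
python3 - <<'E'
from h import *
go((46,70,5))
E
```

```text
t 14.40 fix [46.  50.   5.5] F [-0.6 -4.9  4.3] rotfix [-0.09  0.09 -0.08]
[46. 70.  5.] tool mm [20.  -0.1  0.5]
```

Request:
play_rows --translation '[[3,0.1,-0.1],[3,0.1,-0.1],[3,0.1,0],[3,0.1,0],[2,0,0],[1,0,0],[1,0,0]]' --rotation '[[0,0,0],[0,0,0],[0,0,0],[0,0,0],[0,0,0],[0,0,0],[0,0,0]]'

```text
time: 15.1
eef_pos: [0.6175, 0.0982, 0.0175]
ee_rot: [2.298, 1.98, 0.134]
contact_force: [-2.3, -4.1, 2.5]
grip_width: 0.0007
```

```bash
python3 - <<'E'
from h import *
go((46,70,5))
E
```

```text
t 15.10 fix [46.  67.5  5.5] F [-1.6 -4.4  2.5] rotfix [-0.13  0.12 -0.07]
[46. 70.  5.] tool mm [ 2.5 -0.   0.5]
```

Request:
play_rows --translation '[[1,0.1,0],[1,0,0],[1,0,0],[1,0,0]]' --rotation '[[0,0,0],[0,0,0],[0,0,0],[0,0,0]]'

```text
time: 15.5
eef_pos: [0.618, 0.102, 0.0175]
ee_rot: [2.299, 1.979, 0.133]
contact_force: [-2.2, -4.3, 3.9]
grip_width: 0.0004
```

```bash
python3 - <<'E'
from h import *
go((46,70,5))
E
```

```text
t 15.50 fix [46.  71.4  5.5] F [-1.6 -4.6  3.9] rotfix [-0.15  0.14 -0.09]
[46. 70.  5.] tool mm [-1.4 -0.   0.5]
```

Request:
play_rows --translation '[[1,0.1,0],[1,0.1,0],[1,0,0]]' --rotation '[[0,0,0],[0,0,0],[0,0,0]]'

```text
time: 15.8
eef_pos: [0.6184, 0.1048, 0.0175]
ee_rot: [2.299, 1.979, 0.132]
contact_force: [-2.3, -4.1, 3.5]
grip_width: 0.0005
```

```bash
python3 - <<'E'
from h import *
go((46,70,5))
E
```

```text
t 15.80 fix [45.9 74.2  5.5] F [-1.6 -4.4  3.5] rotfix [-0.18  0.17 -0.1 ]
[46. 70.  5.] tool mm [-4.2  0.   0.5]
```

Request:
play_rows --translation '[[1,0.1,0],[1,0,0],[1,0,0]]' --rotation '[[0,0,0],[0,0,0],[0,0,0]]'

```text
time: 16.1
eef_pos: [0.6189, 0.1078, 0.0175]
ee_rot: [2.299, 1.979, 0.132]
contact_force: [-2.2, -4.1, 4.1]
grip_width: 0.0007
```

```bash
python3 - <<'E'
from h import *
go((46,70,5))
E
```

```text
t 16.10 fix [45.9 77.2  5.5] F [-1.6 -4.4  4.1] rotfix [-0.19  0.19 -0.11]
[46. 70.  5.] tool mm [-7.2  0.   0.5]
```

```bash
python3 - <<'E'
from h import *
c=cap('scene','s5')
cv2.imwrite('pics/s5c.png',cv2.resize(c['image'][175:240,340:430,::-1],None,fx=8,fy=8,interpolation=cv2.INTER_CUBIC))
pts={'homeblk':[(60,91,12),(60,135,12),(36,91,12),(36,135,12)],'tip':[(46,77,5)]}
for k,v in pts.items(): print(k,((proj(c,[O+F@np.array(q,float)/1e3 for q in v])-[340,175]+.5)*8).round())
E
```

```text
homeblk [[337. 238.]
 [447. 197.]
 [295. 196.]
 [404. 156.]]
tip [[275. 242.]]
```

View pics/s5c.png

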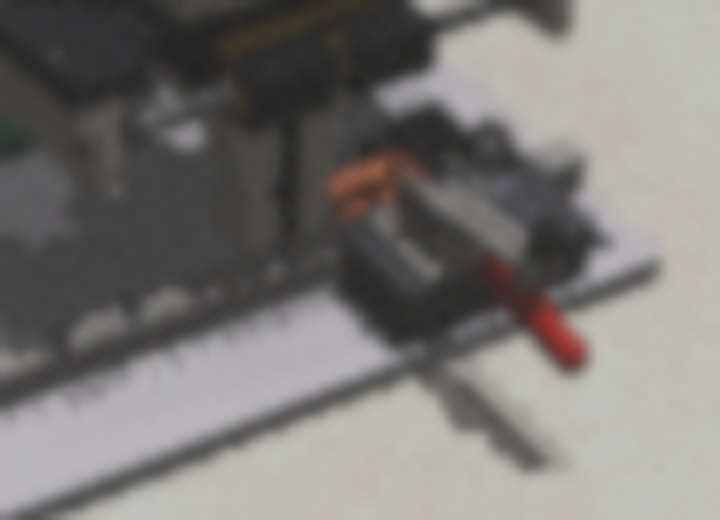

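The copper's top shows at (330–415,150–215), mostly in the pocket. There's no force jump yet, so it isn't home. Continuing in 1 mm rows.

Request:
play_rows --translation '[[1,0.1,0],[1,0,0],[1,0,0]]' --rotation '[[0,0,0],[0,0,0],[0,0,0]]'

```text
time: 16.45
eef_pos: [0.6189, 0.1091, 0.0175]
ee_rot: [2.3, 1.978, 0.127]
contact_force: [0.4, -11.3, 5.2]
grip_width: 0.0005
```

```bash
python3 - <<'E'
from h import *
go((46,70,5))
E
```

```text
t 16.45 fix [45.7 78.5  5.5] F [  2.  -11.2   5.2] rotfix [-0.28  0.35 -0.13]
[46. 70.  5.] tool mm [-8.5  0.2  0.6]
```

The force jumped to 11 N and the motion stopped at y=78.5, so this is the end stop. One confirming push, then I'll back off.

Request:
play_rows --translation '[[1.3,0.1,0],[1.3,0.1,0]]' --rotation '[[0,0,0],[0,0,0]]'

```text
time: 16.65
eef_pos: [0.6189, 0.109, 0.0175]
ee_rot: [2.3, 1.976, 0.122]
contact_force: [-0.6, -10.3, 5.7]
grip_width: 0.0004
```

```bash
python3 - <<'E'
from h import *
go((46,70,5))
E
```

```text
t 16.65 fix [45.7 78.4  5.5] F [  0.9 -10.3   5.7] rotfix [-0.37  0.54 -0.19]
[46. 70.  5.] tool mm [-8.4  0.2  0.6]
```

Request:
play_rows --translation '[[-5,0,0],[-7,0,0],[0,0,-25],[0,0,-35],[0,0,-35],[0,0,-35],[6,25,-5],[6,25,-5],[6,25,-5],[4,25,-5],[0,0,0],[0,0,0]]' --rotation '[[0,0,0],[0,0,0],[0,0,0],[0,0,0],[0,0,0],[0,0,0],[4,0,0],[4,0,0],[0,0,0],[0,0,0],[0,0,0],[0,0,0]]'

```text
time: 17.85
eef_pos: [0.7061, 0.1126, 0.1769]
ee_rot: [-2.372, -2.051, -0.004]
contact_force: [-0.4, -0.5, 0.1]
grip_width: 0.0002
```

```bash
python3 - <<'E'
from h import *
go((46,70,5))
c=cap('wrist','w3')
p=proj(c,[O+F@np.array(q,float)/1e3 for q in [(48,113,12),(60,91,16),(60,135,16),(36,91,12)]]);print(p.round(1))
x,y=p[0].astype(int); x0=max(x-70,0);y0=max(y-60,0);print(x0,y0)
cv2.imwrite('pics/w3c.png',cv2.resize(c['image'][y0:y0+100,x0:x0+140,::-1],None,fx=5.5,fy=5.5,interpolation=cv2.INTER_CUBIC))
E
```

```text
t 17.85 fix [131.5  94.8 164.9] F [-0.4 -0.5  0.1] rotfix [-8.14 -0.31  0.13]
[46. 70.  5.] tool mm [-25.4 -85.2 160. ]
[[341.1 107.1]
 [317.4 120.4]
 [365.  120.5]
 [317.4  93.5]]
271 47
```

View pics/w3c.png

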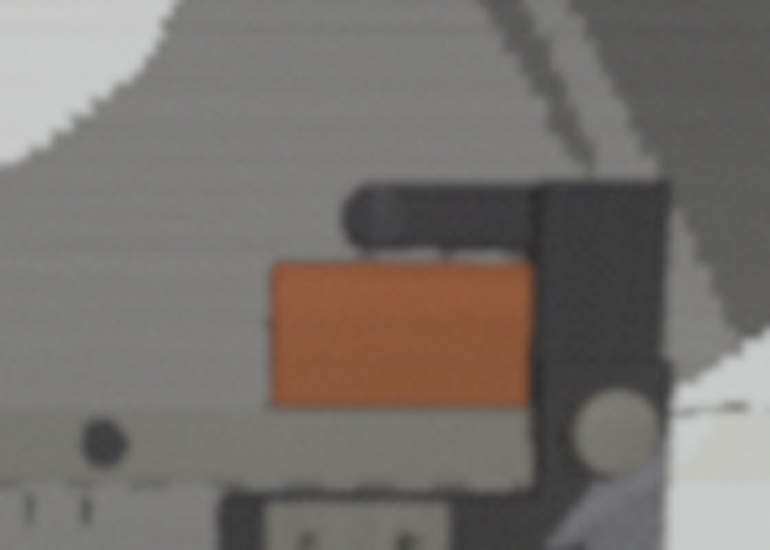

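The crop shows copper home. Its right end meets the stop face at x≈533 and its long edge meets the rail at y≈405, both parallel. The only gap is about 3 mm on the keeper side, which is the expected play. The hand is clear, so I'm handing in.

```bash
python3 -c "
from h import *
print(r.hand_in()); print(r.get_state()['time'])"
```

```text
the job is handed in; nothing more can be done
None
the job is handed in; nothing more can be done
```

The copper blank is home in the pocket, against both the rail and the end stop, and I handed the job in at about 18 s. I used closed fingertips to push it square against the rail (about 8 N at contact). Then I slid it along the rail into the pocket. It stopped against the end stop at about 11 N, and a second push moved it no further. I then backed off and lifted clear.

- **Last check:** the final wrist picture shows the blank parallel to and touching both rail and stop. The only gap is about 3 mm on the keeper side, which matches the pocket's play. The force reading with the hand clear was about 0.6 N.
- **Disagreement:** the fingertip ended about 8 mm further along the rail than I had predicted. I put this down to the fingertips being thinner than I assumed, and the picture agrees that the blank is home.
- **Not re-measured:** I did not measure the aluminium and green blanks again at the end. The fingers never went near them, and both looked unmoved in the last view where I could see them.

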